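# Park the bench magnifier and cover it and the grease pots for the night

### The arm

A 6-joint arm with a two-finger parallel gripper is mounted at the origin on a cart in front of the work surface, level with it; the furniture and walls round the work are solid. World frame = base frame: x ahead of the robot, y to its left, z up, the work surface at z = 0. Lengths are in m, angles in degrees, forces in N, time in s.
With the tool pointing down it reaches from about 0.25 to 0.85 m from the base axis. Payload 12.5 kg.
Tool frame: the origin (TCP) lies at the very end of the fingers, on their centre line; the grasp point (between the pads) lies 19 mm behind it; z points along the fingers, x is the direction in which the jaws open and shut, and the axes are right-handed (so a half turn about z gives the same grasp; the last joint's range is limited). The gripper opens to 93 mm and grips with 3 to 60 N. Pads are 15 mm wide; open, the fingers measure 128 mm over their backs; the gripper's body (75 mm by 188 mm) begins 65 mm behind the grasp point.
Start: joints at [-78.071, 20.094, 94.641, -0, 65.266, -4.847], TCP at [0.159, -0.527, 0.219] pointing down, gripper open.
Joint ranges: [-157.81, 157.81], [-45, 120.19], [0.68, 151.7], [-89.99, 269.99], [4.06, 180], [-164.3, 164.3]. Speed limits (degrees/s): [127.2, 127.2, 159.86, 180, 180, 180].

### API

Orientations are given as a 3x3 rotation matrix whose columns are the frame's x, y, z axes.
In Python, from station import manip gives the robot as it stands. The module is installed in compiled form; this text tells all that it offers. Calls block until the motion is done:
- manip.reach(position, orientation): joint-space move of the TCP to a pose.
- manip.line_to(position, frame=None, v=0.15): straight line of the TCP; frame=None keeps the orientation; v is the mean speed in m/s.
- manip.move_j(angles): joint-space move.
- manip.command_gripper(opening): finger opening in m; the grip force is fixed at half the most; returns when the fingers have stopped.
- manip.dwell(seconds).
- manip.ik(position, orientation): joint angles nearest the present ones, or None.
- manip.snapshot(name): name is "side" or "top" or "wrist"; returns the picture (400x640x3 uint8, red, green, blue); there is no depth.
- manip.calibration(name): a dict with "mtx" (3x3 intrinsics, pixels), "T" (4x4, takes a point from camera to world coordinates). Camera axes: x right, y down, z forward; pixel columns grow to the right and rows downward; lengths in m; the calibration is good to about 2 mm. A picture is of the moment at which its call begins: read the wrist's pose just before it. calibration takes no time and is no camera call; for the wrist camera it gives the pose at the moment of the call.
A pose or a line that the arm cannot do raises manip.Unreachable and nothing moves.
- manip.finish_job(): hands the job in, once; it reports no verdict.
Trained networks look in the newest picture that a camera, given by its name, has taken for a name from the list of things; names that differ only in an ending like _2 or _b are one class to them, and where a whole thing is asked for, a point or a joint stands for the part that bears it (a point fixed in the world has none). Each returns a list of dicts, best first, with "score" (0 to 1); they miss things now and then, are a little off and sometimes report something else, mostly with a low value. They report only what shows in the picture. A call takes as long as a camera call. They do not tell look-alikes from the thing itself.
- manip.recognise(camera, thing): "box" ([left, top, right, bottom] in pixels, round what is visible of it).
Readings, each from a call of its own:
- manip.read_time_s(): time.
- manip.read_qpos(): joint angles.
- manip.read_dq(): joint speeds.
- manip.read_joint_efforts(): joint torques, N m.
- manip.read_eef_pos(): TCP position.
- manip.read_orientation(): TCP orientation.
- manip.read_ft_force(): force on the tool from outside, world axes, zero at the start.
- manip.read_moment(): the same for the moment, N m.
- manip.read_width(): finger opening in m.
Only numpy, scipy, OpenCV 4.12 (cv2) and the standard library are available. Lean on these libraries where they do the work, as an engineer would, in place of code of your own. Each camera call takes 0.05 s, during which the arm holds its last target. There are 200 camera calls.

### The job

Close the inspection bench for the night. First tilt the magnifier's lens level where it stands, gently set the large lens cap onto the lens ring so that it sits seated and level, and only then swivel the arm, cap and all, until it lies over the raised rib on the foot. Put a lid on every open grease pot, seated and level (a spare lid may stay on the bench), and leave the other things alone.

Things in the scene. Friction and masses are not known exactly. Their poses are not given: they have to be found in the camera images.
- swing (a joint): Swivel of the bench magnifier: the upright pillar turns with its arm on the round fixed foot. 0 = parked: the arm and the pointer at the pillar's bottom lie exactly over the raised rib on the foot. Positive = arm turned anticlockwise seen from above. Stops at +-1.3 rad, nothing clicks at 0; stiff (0.25 N m of friction), stays where it is left. It starts between 0.4 and 0.9.
- tilt (a joint): Tilt of the round lens head between the two prongs of the arm's fork, about the level axis through the lens centre, across the arm. 0 = lens level, positive = ball handle raised, negative = ball handle lowered. Stops at +-0.8 rad, nothing clicks at 0; stiff (0.18 N m of friction), stays where it is left. It starts between -0.6 and -0.25.
- pillar (a point): Point on the swivel axis of the magnifier, 150 mm above the bench, at the height of the arm and of the tilt axis; pillar of 20 mm diameter, collar of 32 mm, on a fixed foot of 124 mm diameter. It turns with the foot, not with the arm: its -x axis points along the foot's rib, where the arm must point when parked.
- lens (a point): Centre of the lens head, on the tilt axis, 130 mm from the swivel axis along the arm, 150 mm above the bench. Black ring 116 mm outside and 100 mm inside diameter, from 12 mm below to 12 mm above this point; the glass fills it up to this point's level, so that the mouth above it is 12 mm deep. z is the lens axis (up when level), -x points to the ball handle. The fork's prongs pass 66 to 76 mm either side of it.
- handle (a point): Centre of the ball handle of the lens head: black ball of 26 mm diameter on a 10 mm rod, 100 mm from the lens centre on the side away from the pillar (230 mm from the swivel axis when level). Gripped from above across the rod, it serves for swivel and tilt.
- cap_c (a point): Lens cap, the largest cover (black): point on its axis half-way up, 24 mm above its underside. From below: locating boss 90 mm diameter and 6 mm high, disc 114 mm diameter and 5 mm thick, thin stem, cylindrical knob 24 mm diameter from 26 to 48 mm above the underside (knob centre 13 mm above this point). Starts upright on the bench. z is its axis. Seated on the lens ring, this point lies 30 mm above the lens centre.
- lid0_c (a point): Pot lid, one of three alike (aluminium; any of them fits any pot): point on its axis half-way up, 24 mm above its underside. From below: locating boss 65 mm diameter and 6 mm high, disc 76 mm diameter and 5 mm thick, thin stem, cylindrical knob 24 mm diameter from 26 to 48 mm above the underside (knob centre 13 mm above this point). Starts upright on the bench. z is its axis. Seated on a pot, this point lies 18 mm above the pot's rim.
- lid1_c (a point): Pot lid, one of three alike (aluminium; any of them fits any pot): point on its axis half-way up, 24 mm above its underside. From below: locating boss 65 mm diameter and 6 mm high, disc 76 mm diameter and 5 mm thick, thin stem, cylindrical knob 24 mm diameter from 26 to 48 mm above the underside (knob centre 13 mm above this point). Starts upright on the bench. z is its axis. Seated on a pot, this point lies 18 mm above the pot's rim.
- lid2_c (a point): Pot lid, one of three alike (aluminium; any of them fits any pot): point on its axis half-way up, 24 mm above its underside. From below: locating boss 65 mm diameter and 6 mm high, disc 76 mm diameter and 5 mm thick, thin stem, cylindrical knob 24 mm diameter from 26 to 48 mm above the underside (knob centre 13 mm above this point). Starts upright on the bench. z is its axis. Seated on a pot, this point lies 18 mm above the pot's rim.
- pot0_mouth (a point): Open steel grease pot, loose on the bench (about 0.4 kg), two or three alike are present: centre of its mouth at the height of the rim, 40 mm above its foot. 80 mm outside and 70 mm inside diameter, 34 mm deep. z is its axis.
- pot1_mouth (a point): Open steel grease pot, loose on the bench (about 0.4 kg), two or three alike are present: centre of its mouth at the height of the rim, 40 mm above its foot. 80 mm outside and 70 mm inside diameter, 34 mm deep. z is its axis.
- pot2_mouth (a point): Open steel grease pot, loose on the bench (about 0.4 kg), two or three alike are present: centre of its mouth at the height of the rim, 40 mm above its foot. 80 mm outside and 70 mm inside diameter, 34 mm deep. z is its axis.
- stand: The magnifier's fixed foot: its centre on the bench, on the swivel axis; -x points along the raised rib.
- cap: The lens cap again: origin at the centre of its underside.
- multimeter: Bystander: hand multimeter, 136 x 68 x 42 mm, behind the work; leave it alone. Origin at the centre of its underside.
- tape_roll: Bystander: roll of tape lying flat, 67 mm diameter, 19 mm high, at the bench's right front; leave it alone. Origin at the centre of its underside.
Things that resemble listed ones, but are neither listed nor needed, are in the scene too. What is shaped like the part that bears lid2_c but brown is not meant.

How it is judged:
By the outcome, as a careful person would: the job done as asked, in the order asked, and still so for the second after the job is handed in, with the robot touching nothing.
Of pot0, pot1, pot2 only 2 to 3 are there at a start; the rules pass over those that are not, and their reading is None.
At some moment in a run one of pot0, pot1, pot2 may be knocked a few centimetres aside while the robot is not near it.
It also fails if it takes over 200 s, if anything falls off the work surface, if the arm or the gripper's body presses on something with over 40 N, if the wrist force passes 120 N, or if a joint passes its speed limit or range.

## Working session

There is one attempt and no reset: what is moved stays moved. The work goes in short steps, each a Python script; the robot and the scene stay as the last script left them, time stands still between calls to the robot, and variables do not carry over. Pictures are saved under pics/ and viewed, about 12 in all and at most 16, crops included, and the job is handed in when it is done.

```bash
mkdir -p pics; ls
python3 - <<'E'
from station import manip
import cv2,numpy as np
np.set_printoptions(precision=4,suppress=True)
ims=[]
for c in("top","side"):
    im=manip.snapshot(c); cv2.imwrite(f"pics/{c}0.png",im[:,:,::-1])
    k=manip.calibration(c); print(c,k["mtx"].tolist(),k["T"])
    for t in("lens","handle","cap_c","lid0_c","pot0_mouth","stand","multimeter","tape_roll","pillar"):
        print(t,[(np.round(d["box"]).astype(int).tolist(),round(d["score"],2)) for d in manip.recognise(c,t)])
print(manip.calibration("wrist"),manip.read_eef_pos(),manip.read_orientation())
E
```

```text
pics
top [[485.03693153475035, 0.0, 316.3478530319282], [0.0, 485.03693153475035, 187.82490252204929], [0.0, 0.0, 1.0]] [[-0.0087 -0.9881  0.1537  0.3158]
 [-0.9999  0.0079 -0.0062  0.1772]
 [ 0.0049 -0.1538 -0.9881  1.5296]
 [ 0.      0.      0.      1.    ]]
lens [([403, 149, 442, 199], 0.62)]
handle [([401, 154, 442, 197], 0.9)]
cap_c [([308, 139, 339, 175], 0.77)]
lid0_c [([307, 214, 333, 236], 0.94)]
pot0_mouth [([243, 172, 269, 202], 0.89)]
stand [([365, 135, 443, 200], 0.83), ([311, 214, 332, 236], 0.55)]
multimeter [([227, 128, 269, 154], 0.72)]
tape_roll [([399, 228, 426, 247], 0.71)]
pillar [([363, 132, 441, 199], 0.87), ([306, 140, 342, 171], 0.54), ([244, 172, 268, 203], 0.4)]
side [[411.1543434912141, 0.0, 316.2985144681985], [0.0, 411.1543434912141, 203.36525669390485], [0.0, 0.0, 1.0]] [[-0.9982  0.0506 -0.0317  0.5925]
 [ 0.0592  0.7697 -0.6357  0.8037]
 [-0.0077 -0.6364 -0.7713  0.8802]
 [ 0.      0.      0.      1.    ]]
lens [([286, 100, 330, 127], 0.91)]
handle [([285, 104, 331, 125], 0.92), ([266, 99, 331, 171], 0.52)]
cap_c [([259, 207, 300, 243], 0.68)]
lid0_c [([347, 209, 381, 234], 0.72)]
pot0_mouth [([311, 271, 344, 309], 0.82), ([259, 209, 302, 239], 0.54)]
stand [([254, 98, 330, 187], 0.75), ([310, 271, 344, 308], 0.5)]
multimeter [([242, 279, 274, 341], 0.83)]
tape_roll [([356, 141, 375, 158], 0.77)]
pillar [([251, 99, 327, 188], 0.7)]
{'mtx': array([[337.5067,   0.    , 319.7812],
       [  0.    , 337.5067, 200.054 ],
       [  0.    ,   0.    ,   1.    ]]), 'T': array([[ 0.2882, -0.9215, -0.2603,  0.2308],
       [-0.9576, -0.277 , -0.0794, -0.5048],
       [ 0.001 ,  0.2721, -0.9623,  0.3838],
       [ 0.    ,  0.    ,  0.    ,  1.    ]])} [ 0.1588 -0.5266  0.2186] [[ 0.2886 -0.9575  0.    ]
 [-0.9575 -0.2886 -0.    ]
 [ 0.     -0.     -1.    ]]
```

Run:
```python
import cv2
a=cv2.imread("pics/top0.png")[100:300,190:456]; cv2.imwrite("pics/t0.png",cv2.resize(a,None,fx=3,fy=3,interpolation=cv2.INTER_CUBIC))
a=cv2.imread("pics/side0.png")[80:360,200:480]; cv2.imwrite("pics/s0.png",cv2.resize(a,None,fx=2.1,fy=2.1,interpolation=cv2.INTER_CUBIC))
```

```text
(no output)
```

View pics/t0.png

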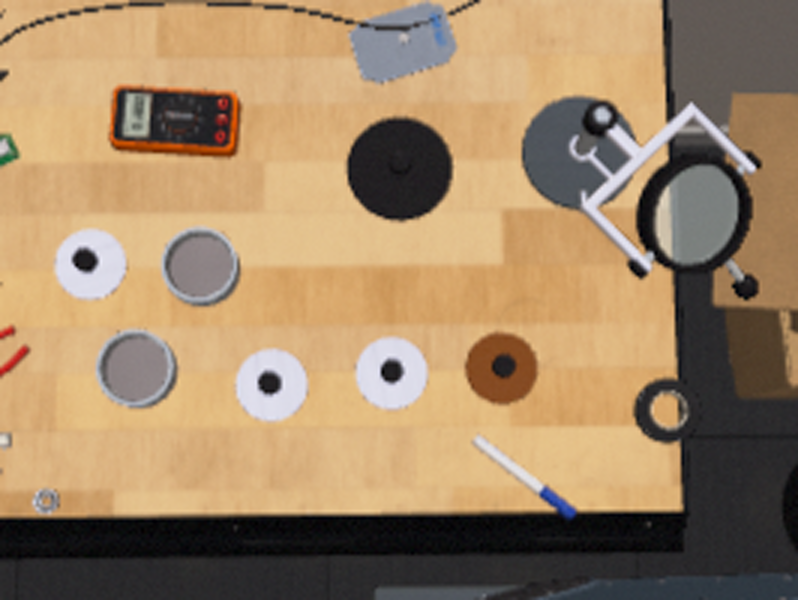

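View pics/s0.png

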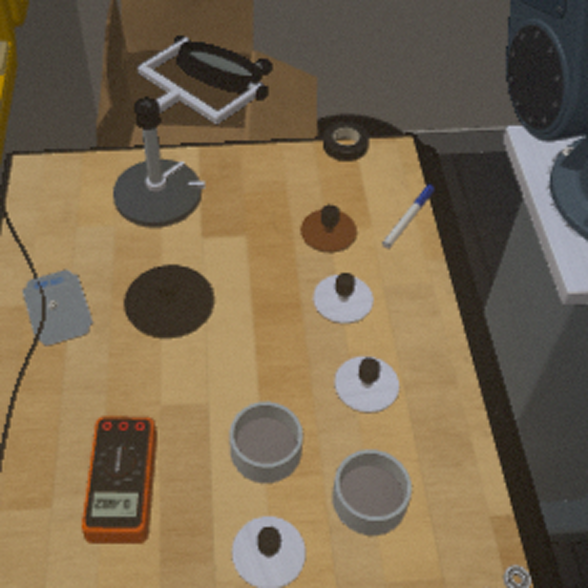

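Two open pots (crop 201,266 and 136,368), three white lids, a brown look-alike, the black cap at (400,169), and the magnifier at the right edge with its handle at (745,286). Next I compute positions and look at the magnifier from the wrist.

```bash
cat > h.py <<'E'
from station import manip
import cv2,numpy as np
np.set_printoptions(precision=4,suppress=True)
def ray(cam,uv,z,cal=None):
    k=cal or manip.calibration(cam); d=k["T"][:3,:3]@np.linalg.solve(k["mtx"],[uv[0],uv[1],1.]); o=k["T"][:3,3]
    return o+d*(z-o[2])/d[2]
def proj(P,cal):
    T=np.linalg.inv(cal["T"]); p=cal["mtx"]@(T[:3,:3]@np.asarray(P,float)+T[:3,3]); return p[:2]/p[2]
def down(yaw): # tool x at yaw (rad) in the world xy plane, z down
    c,s=np.cos(yaw),np.sin(yaw); return np.array([[c,s,0],[s,-c,0],[0,0,-1.]])
def snap(cam,fn):
    cal=manip.calibration(cam); im=manip.snapshot(cam); cv2.imwrite("pics/"+fn,im[:,:,::-1]); return cal,im
E
python3 - <<'E'
from h import *
c=lambda u,v:(u/3+190,v/3+100)
for n,u,v,z in [("potA",201,266,.04),("potB",136,368,.04),("lidA",91,264,.011),("lidA knob",86,260,.048),("lidB",271,384,.011),("lidBk",270,383,.048),("lidC",392,373,.011),("lidCk",391,371,.048),("cap",400,169,.011),("foot",577,152,.012),("handle",745,286,.11),("lens",695,214,.15)]:
    print(n,ray("top",c(u,v),z)[:3])
E
```

```text
potA [0.5464 0.3522 0.04  ]
potB [0.4413 0.4176 0.04  ]
lidA [0.554  0.4716 0.011 ]
lidA knob [0.5524 0.4696 0.048 ]
lidB [0.4259 0.2814 0.011 ]
lidBk [0.4242 0.2799 0.048 ]
lidC [0.4363 0.1551 0.011 ]
lidCk [0.4354 0.1567 0.048 ]
cap [0.654  0.1444 0.011 ]
foot [ 0.6709 -0.045   0.012 ]
handle [ 0.5114 -0.1924  0.11  ]
lens [ 0.5764 -0.137   0.15  ]
```

Run:
```python
from h import *
manip.line_to([.159,-.527,.32],v=.25)
manip.reach([.60,-.10,.34],down(np.pi/2))
print(manip.read_eef_pos(),manip.read_time_s())
cal,im=snap("wrist","w1.png"); np.savez("w1.npz",**cal)
for t in("lens","handle","stand","pillar"):
    print(t,[(np.round(d["box"]).astype(int).tolist(),round(d["score"],2)) for d in manip.recognise("wrist",t)])
```

```text
[ 0.5998 -0.1007  0.3399] 3.7583
lens [([225, 86, 343, 213], 0.9)]
handle [([226, 85, 341, 214], 0.57)]
stand [([228, 83, 396, 258], 0.85), ([481, 9, 537, 68], 0.44), ([222, 83, 340, 215], 0.33)]
pillar [([227, 83, 398, 260], 0.82)]
```

View pics/w1.png

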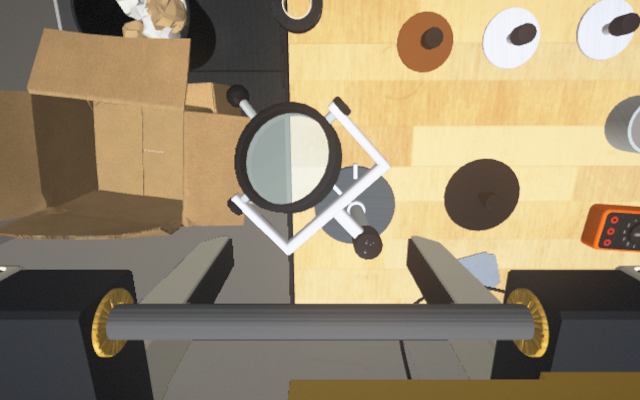

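The rib shows at (355,172), pointing almost straight up the picture (world -x). The lens ring is at (290,157) and the ball at (238,96). I'll zoom in.

Run:
```python
import cv2
a=cv2.imread("pics/w1.png")[75:275,215:415]; cv2.imwrite("pics/w1c.png",cv2.resize(a,(800,800),interpolation=cv2.INTER_CUBIC)[200:800])
```

```text
(no output)
```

View pics/w1c.png

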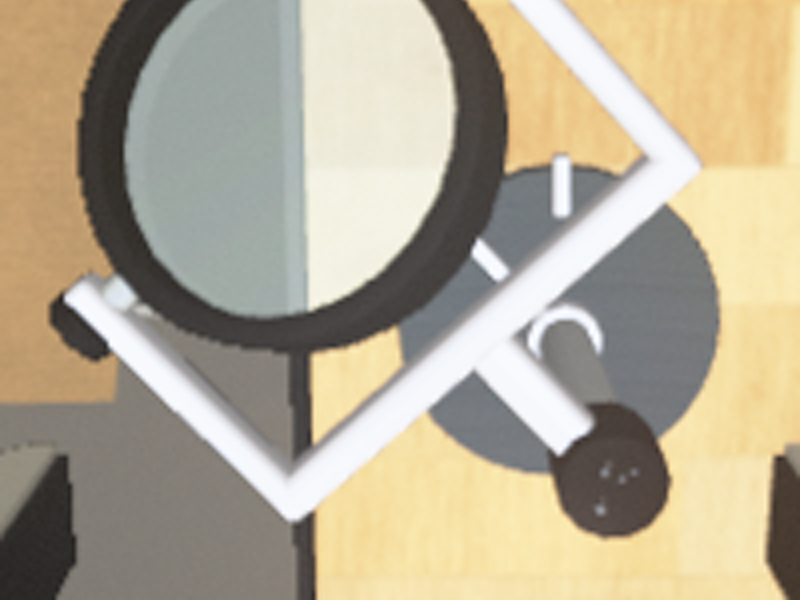

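Run:
```python
from h import *
cal=dict(np.load("w1.npz"))
c=lambda u,v:(u/4+215,v/4+125)
R=lambda u,v,z:ray(0,c(u,v),z,cal)
def dire(a,b): d=b-a; return np.degrees(np.arctan2(d[1],d[0]))
ro,ri=R(562,155,.014),R(562,215,.014); F=R(560,317,.012); print("foot",F,"rib",ro,ri,"dir",dire(ri,ro),dire(F,ro))
a,b=R(505,275,.016),R(475,242,.016); print("pointer dir",dire(a,b),dire(F,b),b-F)
a,b=R(292,510,.15),R(692,165,.15); print("fork bar",a,b,"mid",(a+b)/2,"arm dir",dire(a,b)-90+0, np.linalg.norm(a-b))
e1=ray(0,(237,204),.15,cal);e2=ray(0,(341,105),.15,cal);print("prong ends",e1,e2,(e1+e2)/2,dire(e1,e2))
print("lens",ray(0,(289.5,157),.15,cal),"ball",[ray(0,(238,96),z,cal) for z in(.09,.11,.12)])
print("top of pillar",R(610,480,.19))
k=manip.calibration("top");c3=lambda u,v:(u/3+190,v/3+100)
print(manip.ik([.51,-.19,.11],down(np.radians(-45))),manip.ik([.51,-.19,.11],down(np.radians(135))))
```

```text
foot [ 0.6701 -0.0478  0.012 ] rib [ 0.6075 -0.0489  0.014 ] [ 0.63   -0.0483  0.014 ] dir -178.46860882120797 -178.98132721660053
pointer dir -138.22725480733507 -132.75500275224354 [-0.0303 -0.0328  0.004 ]
fork bar [ 0.6866 -0.1377  0.15  ] [ 0.5871 -0.0286  0.15  ] mid [ 0.6369 -0.0832  0.15  ] arm dir 42.36871619005211 0.14761531682446322
prong ends [ 0.6287 -0.1921  0.15  ] [ 0.5244 -0.0795  0.15  ] [ 0.5765 -0.1358  0.15  ] 132.83432610745317
lens [ 0.5771 -0.1331  0.15  ] ball [array([ 0.514 , -0.1972,  0.09  ]), array([ 0.5145, -0.1926,  0.11  ]), array([ 0.5147, -0.1903,  0.12  ])]
top of pillar [ 0.6602 -0.0532  0.19  ]
[-25.3341  27.4106 100.9712  -0.      51.6182  19.6659] [ -25.3341   27.4106  100.9712   -0.       51.6182 -160.3341]
```

Run:
```python
from h import *
cal=dict(np.load("w1.npz")); k=manip.calibration("top")
def tri(a,b):
    P=[k["mtx"]@np.linalg.inv(k["T"])[:3],cal["mtx"]@np.linalg.inv(cal["T"])[:3]]
    X=cv2.triangulatePoints(P[0],P[1],np.array(a,float).reshape(2,1),np.array(b,float).reshape(2,1)); return (X[:3]/X[3]).ravel()
c3=lambda u,v:(u/3+190,v/3+100)
print("flap",tri(c3(712,305),(243,117)),tri(c3(733,95),(243,222)))
print("ball",tri(c3(745,286),(238,96)))
print("knobs",tri(c3(640,268),(341,105)))
print("cap",tri(c3(400,169),(482,194)))
```

```text
flap [ 0.5579 -0.2928 -0.4247] [ 0.8491 -0.3244 -0.4135]
ball [ 0.514  -0.1972  0.0911]
knobs [ 0.5235 -0.0805  0.1565]
cap [0.6544 0.1444 0.0101]
```

The box is far below the bench, so there's room. I'll grip the ball, raise it a little past level, then press it down from above to the exact level height (ball top at 163 mm).

Run:
```python
from h import *
u=np.array([np.cos(np.radians(-137)),np.sin(np.radians(-137)),0]); L=np.array([.5767,-.1352,.15]); Rg=down(np.radians(-47))
manip.command_gripper(.06)
b=L+u*.086; b[2]=.097
manip.reach([b[0],b[1],.23],Rg)
manip.line_to([b[0],b[1],b[2]-.019],v=.1)
manip.command_gripper(.0); print("w",manip.read_width(),manip.read_ft_force())
t0=-np.arcsin((.15-.097)/.1)
for t in np.linspace(t0,.12,6)[1:]:
    p=L+u*.1*np.cos(t); p[2]=.15+.1*np.sin(t)-.019
    manip.line_to(p,v=.06)
print(manip.read_ft_force(),manip.read_width())
manip.command_gripper(.06)
manip.line_to(p+[0,0,.10],v=.1)
manip.command_gripper(0)
p=L+u*.1; 
manip.line_to([p[0],p[1],.19],v=.1); f0=manip.read_ft_force()
manip.line_to([p[0],p[1],.163],v=.03); print(manip.read_eef_pos(),manip.read_ft_force()-f0)
manip.line_to([p[0],p[1],.30],v=.15)
q=L+u*.06
manip.reach([L[0]+.02,L[1],.32],down(np.pi/2))
cal,im=snap("wrist","w2.png"); np.savez("w2.npz",**cal); snap("side","s2.png")
a=cv2.imread("pics/w2.png")[60:290,150:450]; a=cv2.resize(a,None,fx=2.4,fy=2.4)[:560]
s=cv2.imread("pics/s2.png")[80:190,230:380]; s=cv2.resize(s,None,fx=5,fy=5)
cv2.imwrite("pics/w2c.png",a);cv2.imwrite("pics/s2c.png",s)
print(manip.read_time_s())
```

```text
w 0.023930317485220794 [-0.4437 -1.8889 -0.2445]
[1.6141 1.011  0.5897] 0.024608665670430855
[ 0.5036 -0.2033  0.163 ] [ 0.5597 -0.2579  0.263 ]
18.6167
```

View pics/w2c.png

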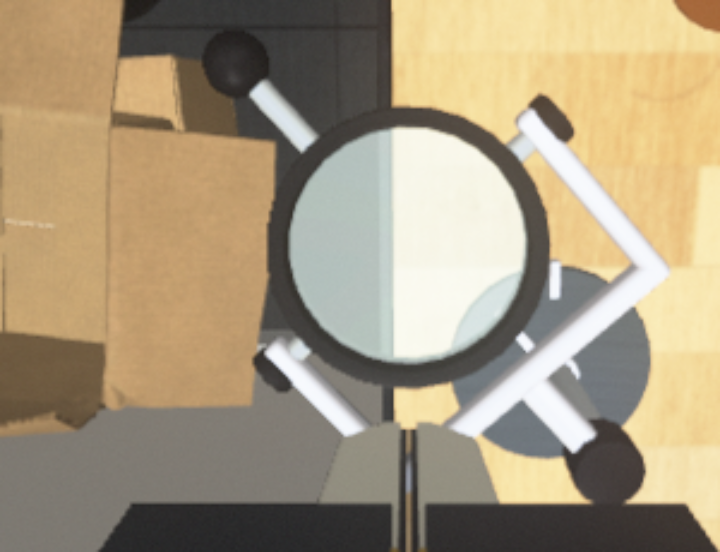

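View pics/s2c.png

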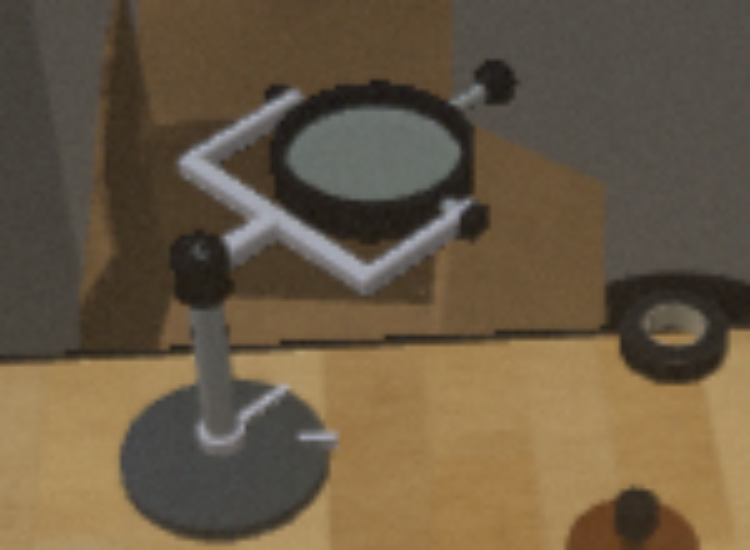

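Run:
```python
from h import *
cal=dict(np.load("w2.npz")); k=manip.calibration("side")
def tri(a,b):
    P=[k["mtx"]@np.linalg.inv(k["T"])[:3],cal["mtx"]@np.linalg.inv(cal["T"])[:3]]
    X=cv2.triangulatePoints(P[0],P[1],np.array(a,float).reshape(2,1),np.array(b,float).reshape(2,1)); return (X[:3]/X[3]).ravel()
w=lambda u,v:(u/2.4+150,v/2.4+60); s=lambda u,v:(u/5+230,v/5+80)
print("ball",tri(s(495,82),w(235,64)))
print("knobs",tri(s(473,220),w(552,118)),tri(s(278,93),w(273,368)))
print("glass centre",tri(s(374,152),w(408,245)),"glass z.15",ray(0,w(408,245),.15,cal),"ring",ray(0,w(409,246),.162,cal),"foot",ray(0,w(551,361),.012,cal))
L=np.array([.5767,-.1352,.15])
# glass outline: segment black ring inner edge
th=np.linspace(0,2*np.pi,8,endpoint=False)
im=cv2.imread("pics/w2.png")
for t in(-.08,0,.08):
    a=np.radians(-137);u=np.array([np.cos(a)*np.cos(t),np.sin(a)*np.cos(t),np.sin(t)]);v=np.array([-np.sin(a),np.cos(a),0]);n=np.cross(u,v)
    print(t,"ball",(proj(L+.1*u,cal)-[150,60])*2.4)
    for r,h in((.058,.012),(.05,.012)):
        P=np.array([proj(L+n*h+r*(u*np.cos(x)+v*np.sin(x)),cal) for x in np.linspace(0,2*np.pi,60)],np.float32)
        e=cv2.fitEllipse(P); print("  pred",r,(np.array(e[0])-[150,60])*2.4,np.array(e[1])*2.4,e[2])
g=cv2.cvtColor(im,cv2.COLOR_BGR2GRAY); m=(g<75).astype(np.uint8)
cs,h=cv2.findContours(m,cv2.RETR_CCOMP,cv2.CHAIN_APPROX_NONE)
for i,c in enumerate(cs):
    if cv2.contourArea(c)>3000 and h[0][i][3]>=0:
        e=cv2.fitEllipse(c); print("inner",(np.array(e[0])-[150,60])*2.4,np.array(e[1])*2.4,e[2])
```

```text
ball [ 0.5025 -0.2034  0.1486]
knobs [ 0.5239 -0.0779  0.1501] [ 0.6282 -0.1934  0.1546]
glass centre [ 0.575  -0.1354  0.1543] glass z.15 [ 0.576  -0.1355  0.15  ] ring [ 0.5744 -0.1351  0.162 ] foot [ 0.6703 -0.0481  0.012 ]
-0.08 ball [239.3399  63.6298]
  pred 0.058 [408.4401 244.3771] [287.4438 289.2245] 143.3017578125
  pred 0.05 [408.0824 245.7955] [247.7163 249.2621] 142.39878845214844
0 ball [234.6615  61.9459]
  pred 0.058 [408.7031 244.7156] [286.1483 288.4995] 89.14522552490234
  pred 0.05 [408.6962 246.4957] [246.5312 248.6316] 89.18304443359375
0.08 ball [230.9626  61.4647]
  pred 0.058 [409.0124 245.125 ] [282.0874 288.6074] 72.25628662109375
  pred 0.05 [409.3444 247.2406] [242.9637 248.6858] 72.41958618164062
```

The lens is level: ball height triangulates to 148.6 mm (about 0.01 rad), lens centre (0.576,-0.135). Next, the cap.

Run:
```python
from h import *
R=down(np.pi/2); C=np.array([.6542,.1444]); L=np.array([.576,-.1353])
manip.command_gripper(.06)
manip.reach([C[0],C[1],.20],R); manip.line_to([C[0],C[1],.019],v=.12)
manip.command_gripper(0); print("w",manip.read_width())
f0=manip.read_ft_force(); manip.line_to([C[0],C[1],.28],v=.15); manip.dwell(.3);f1=manip.read_ft_force();print("lift",f1-f0,manip.read_width())
manip.line_to([L[0],L[1],.28],v=.2); manip.line_to([L[0],L[1],.195],v=.1)
snap("wrist","w3.png"); snap("side","s3.png"); manip.dwell(.3); f1=manip.read_ft_force()
for z in np.arange(.185,.1725,-.0015):
    manip.line_to([L[0],L[1],z],v=.03); manip.dwell(.1); f=manip.read_ft_force()-f1; print(round(z,4),f)
    if f[2]>1.5: break
w=cv2.imread("pics/w3.png")[:400,120:520]; s=cv2.resize(cv2.imread("pics/s3.png")[60:190,230:330],None,fx=3.07,fy=3.07)
w=cv2.resize(w,(400,400)); s=cv2.resize(s,(308,400)); cv2.imwrite("pics/c3.png",np.hstack([w,s])); print(manip.read_time_s())
```

```text
w 0.02300456410041296
lift [ 0.8683 -0.1814 -0.9962] 0.023277812225145578
0.185 [-0.3175  0.1703 -0.4931]
0.1835 [0.2909 1.3234 0.5297]
0.182 [-0.7932  1.4815 -0.9129]
0.1805 [-0.595   0.5018  0.32  ]
0.179 [-0.6961  0.0263 -0.5546]
0.1775 [-0.4054  0.1693 -0.1338]
0.176 [-0.4467  0.9912 -0.5816]
0.1745 [-0.8707  0.0109  4.5049]
31.425
```

View pics/c3.png

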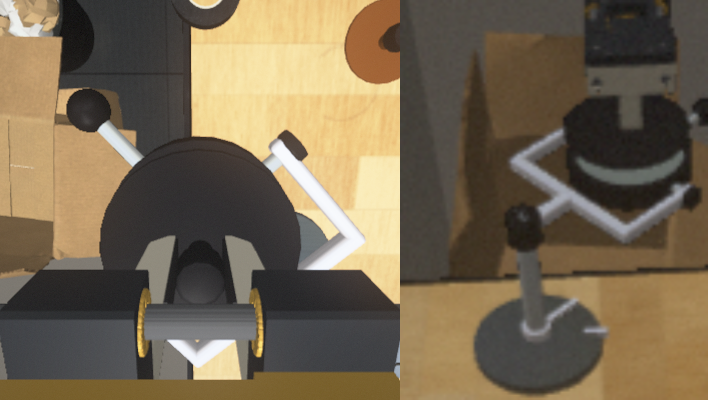

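Contact came at 174.5 mm (expected 175), so the boss is in. Now I release, check from above, and swivel.

Run:
```python
from h import *
F=np.array([.6703,-.048]); L=np.array([.576,-.1353])
manip.command_gripper(.05); manip.line_to([L[0],L[1],.33],v=.15)
snap("side","s4.png")
manip.line_to([L[0]-.03,L[1],.33],v=.2)
cal,_=snap("wrist","w4.png"); np.savez("w4.npz",**cal)
b=manip.recognise("wrist","cap_c"); print(b[:2])
w=cv2.imread("pics/w4.png")[:400,120:520]; s=cv2.resize(cv2.imread("pics/s4.png")[60:190,230:330],(308,400))
cv2.imwrite("pics/c4.png",np.hstack([w,s])); print(manip.read_time_s())
for a in (-.05,0,.05): pass
P=lambda x,y,z:proj([x,y,z],cal)-[120,0]
print("pred knob top",P(*L,.204),"disc centre",P(*L,.167),"ring bottom",P(*L,.15))
```

```text
[{'box': [266.4, 161.6, 374.4, 262.1], 'score': 0.6}]
33.7083
pred knob top [200.2551 225.1692] disc centre [200.2393 212.7188] ring bottom [200.233 207.822]
```

View pics/c4.png

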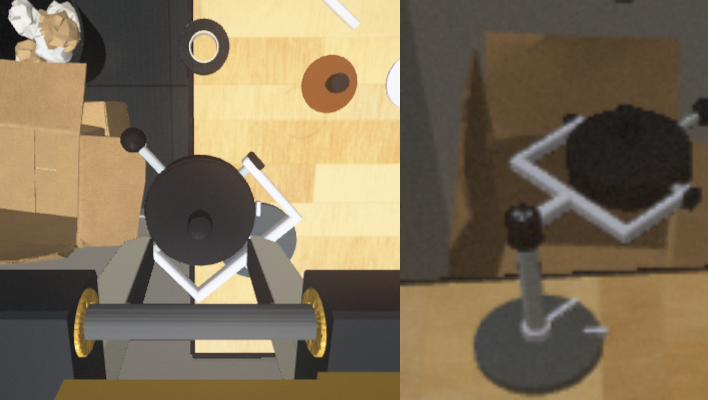

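The cap sits level: disc centre (200,211) and knob (200,224) against predictions (200,213) and (200,225). Now the swivel.

Run:
```python
from h import *
F=np.array([.6703,-.048])
B=lambda a,z:np.array([F[0]+.2295*np.cos(np.radians(a)),F[1]+.2295*np.sin(np.radians(a)),z])
manip.command_gripper(.05)
manip.reach(B(-137.1,.26),down(np.radians(-47.1)))
manip.line_to(B(-137.1,.131),v=.12)
manip.command_gripper(0); print(manip.read_width())
for a in np.linspace(-137.1,-178.8,13)[1:]:
    manip.line_to(B(a,.131),down(np.radians(a+90)),v=.05)
print(manip.read_eef_pos(),manip.read_ft_force())
manip.command_gripper(.05); manip.line_to(B(-178.8,.30),v=.15)
manip.reach([.62,.05,.34],down(np.pi/2))
cal,_=snap("wrist","w5.png"); np.savez("w5.npz",**cal)
snap("top","t5.png");snap("side","s5.png")
a=cv2.imread("pics/w5.png")
uv=proj([.62,-.05,.05],cal).astype(int); print(uv)
a=a[40:270,120:400]
cv2.imwrite("pics/w5c.png",cv2.resize(a,None,fx=2.6,fy=2.6)); 
cv2.imwrite("pics/s5c.png",cv2.resize(cv2.imread("pics/s5.png")[80:200,230:380],None,fx=5,fy=5)); print(manip.read_time_s())
```

```text
0.024344225824167707
[ 0.4417 -0.0529  0.1312] [ 5.8418  1.8966 -0.848 ]
[246 162]
47.25
```

View pics/w5c.png

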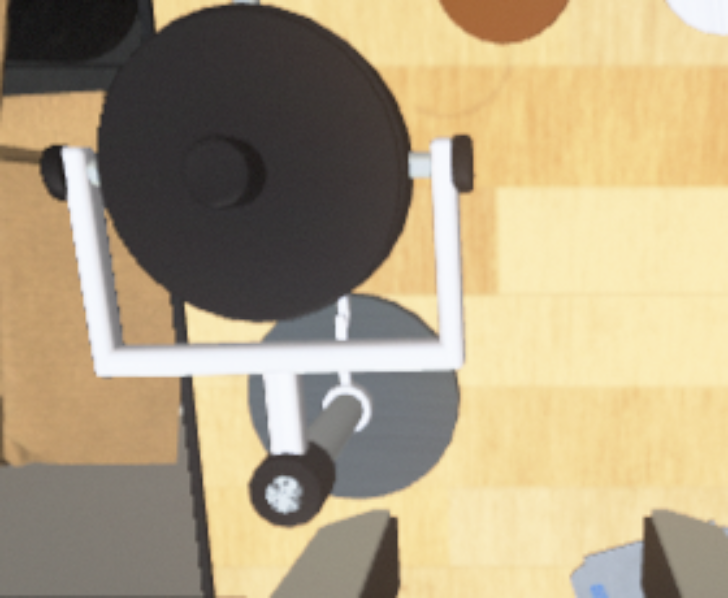

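View pics/s5c.png

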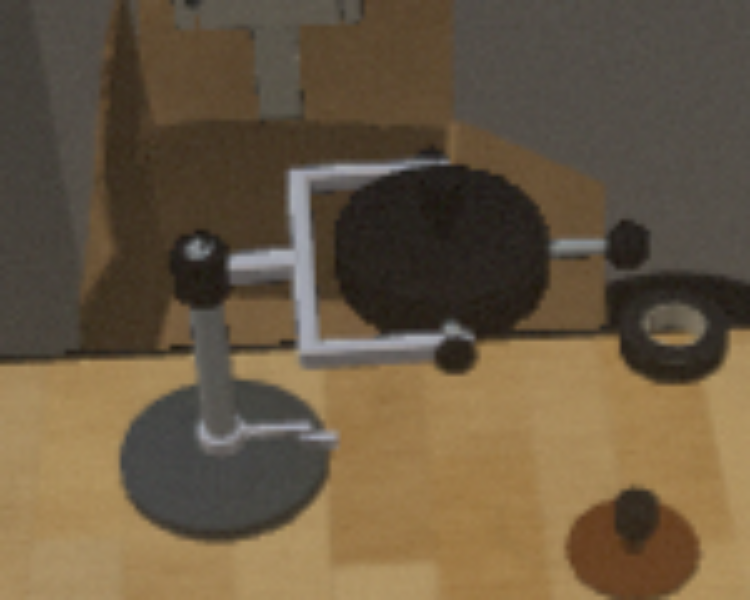

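The pointer is nearly over the rib. I'll take one close view to measure the remaining angle.

Run:
```python
from h import *
manip.reach([.66,.075,.25],down(np.pi/2)); manip.line_to([.675,.065,.165],v=.15)
cal,_=snap("wrist","w6.png"); np.savez("w6.npz",**cal)
uv=proj([.635,-.048,.015],cal); x0,y0=(uv-[50,37]).astype(int); x0=max(x0,0);y0=max(y0,0); print(uv,x0,y0)
a=cv2.imread("pics/w6.png")[y0:y0+75,x0:x0+100]
cv2.imwrite("pics/w6c.png",cv2.resize(a,None,fx=8,fy=8,interpolation=cv2.INTER_CUBIC))
```

```text
[198.915  143.7615] 148 106
```

View pics/w6c.png

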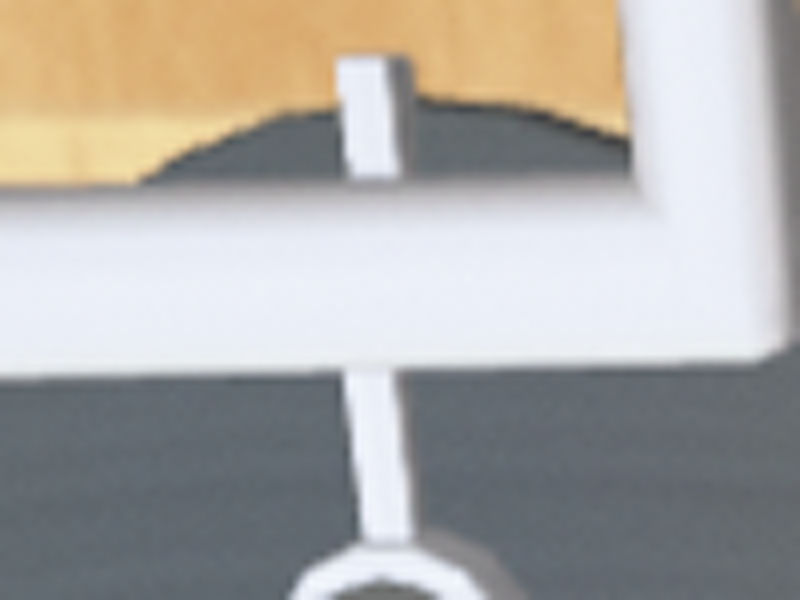

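Run:
```python
from h import *
cal=dict(np.load("w6.npz"))
R=lambda u,v,z:ray(0,(u/8+148,v/8+106),z,cal)
def dire(a,b): d=b-a; return np.degrees(np.arctan2(d[1],d[0]))
print("rib",R(363,60,.018),R(373,175,.018),dire(R(373,175,.018),R(363,60,.018)))
print("ptr",R(370,375,.018),R(387,535,.018),dire(R(387,535,.018),R(370,375,.018)))
print("bar",R(0,370,.145),R(740,357,.145),dire(R(740,357,.145),R(0,370,.145))-90)
cal=dict(np.load("w5.npz")); S=lambda u,v:ray(0,(u/2.6+120,v/2.6+40),.15,cal)
a,b=S(55,172),S(463,163); print("knobs",a,b,dire(b,a)-90,(a+b)/2)
F=np.array([.6703,-.048,.15]); print(dire(F,(a+b)/2))
```

```text
rib [ 0.6076 -0.0492  0.018 ] [ 0.6203 -0.0494  0.018 ] 179.22518329091326
ptr [ 0.6431 -0.0521  0.018 ] [ 0.662 -0.052  0.018] -179.7876645355825
bar [ 0.625  -0.0303  0.145 ] [0.6241 0.0209 0.145 ] -179.0239606867425
knobs [ 0.5453 -0.1317  0.15  ] [0.5422 0.0276 0.15  ] -178.85343348293503 [ 0.5437 -0.052   0.15  ]
-178.16899915331115
```

Run:
```python
from h import *
manip.command_gripper(0); manip.line_to([.675,.02,.165],v=.1)
manip.dwell(.3); cal,im=snap("wrist","w7.png"); np.savez("w7.npz",**cal)
ims=[manip.snapshot("wrist").astype(float) for _ in range(4)]+[im.astype(float)]
g=np.mean(ims,0).mean(2); np.save("g7.npy",g)
uv=proj([.625,-.049,.018],cal); print(uv)
x0,y0=(uv-[50,37]).astype(int); print(x0,y0)
cv2.imwrite("pics/w7c.png",cv2.resize(g[y0:y0+75,x0:x0+100].astype(np.uint8),None,fx=8,fy=8,interpolation=cv2.INTER_CUBIC))
```

```text
[244.0435 134.1169]
194 97
```

View pics/w7c.png

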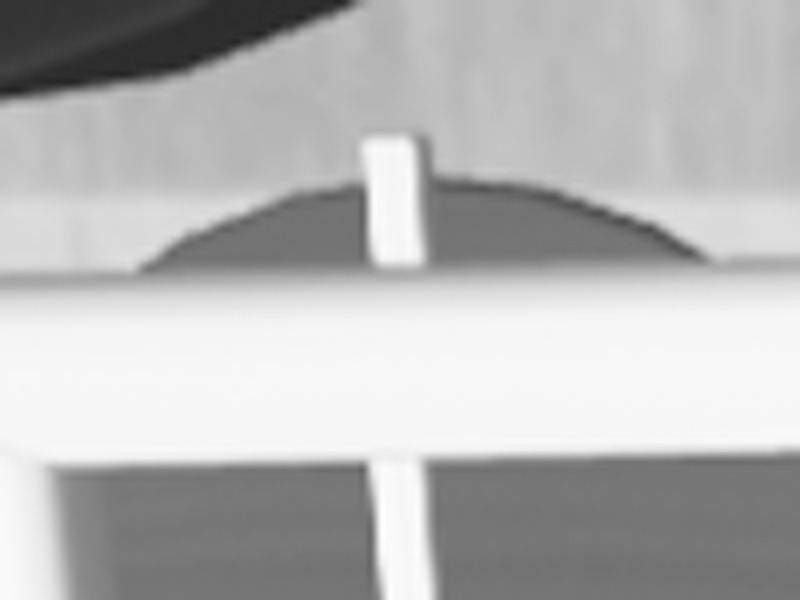

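Run:
```python
from h import *
g=np.load("g7.npy"); cal=dict(np.load("w7.npz"))
def edges(r,lo,hi):
    v=g[r,lo:hi]; t=175.; i=np.where(v>t)[0]
    if len(i)<3 or i[0]==0 or i[-1]==hi-lo-1: return None
    a,b=i[0],i[-1]
    return lo+a-(v[a]-t)/(v[a]-v[a-1]), lo+b+(v[b]-t)/(v[b]-v[b+1])
for n,rows,z in(("rib",range(121,130),.018),("ptr",range(155,180),.022)):
    P=[]
    for r in rows:
        e=edges(r,231,256)
        if e is None: print("x",r);continue
        if n=="ptr" and e[1]-e[0]>8.5: print("stop",r,e); break
        P.append((r,*e))
    P=np.array(P); print(n,len(P),np.diff(P[:,1:]).ravel()[[0,-1]])
    for c in (1,2):
        k,m=np.polyfit(P[:,0],P[:,c],1); r0,r1=P[0,0],P[-1,0]
        A,B=ray(0,(k*r1+m,r1),z,cal),ray(0,(k*r0+m,r0),z,cal); d=B-A
        print(n,c,A,B,"dir",np.degrees(np.arctan2(d[1],d[0]))%360, "res",np.std(P[:,c]-k*P[:,0]-m))
```

```text
rib 9 [6.4734 6.6426]
rib 1 [ 0.6204 -0.0526  0.018 ] [ 0.6134 -0.0525  0.018 ] dir 179.25970769749742 res 0.10937469218689465
rib 2 [ 0.6204 -0.0462  0.018 ] [ 0.6134 -0.0466  0.018 ] dir 182.68470557160484 res 0.04003947204159026
stop 175 (np.float64(239.85353535353536), np.float64(249.0952380952381))
ptr 20 [7.1041 6.4931]
ptr 1 [ 0.6612 -0.0528  0.022 ] [ 0.6435 -0.0533  0.022 ] dir 181.6230993815131 res 0.12202310427340839
ptr 2 [ 0.6611 -0.0466  0.022 ] [ 0.6435 -0.0469  0.022 ] dir 181.09865034184674 res 0.07636838148243373
```

Rib and pointer agree within about 0.5°, so the arm is parked. Now I take a fresh wrist look at the pots and lids.

Run:
```python
from h import *
manip.line_to([.675,.02,.32],v=.2); manip.reach([.50,.30,.40],down(np.pi/2)); manip.command_gripper(.06)
cal,im=snap("wrist","w8.png"); np.savez("w8.npz",**cal); snap("top","t8.png")
for n,P in dict(potA=(.5464,.3522,.04),potB=(.4413,.4176,.04),lidA=(.553,.4706,.011),lidB=(.425,.2805,.011),lidC=(.436,.156,.011)).items(): print(n,proj(P,cal),proj((*P[:2],.048),cal))
print(manip.read_time_s())
```

```text
potA [352.9043 184.2203] [353.3794 185.3747]
potB [398.0228 116.3812] [399.2166 116.5617]
lidA [421.5358 184.1169] [428.3146 189.4325]
lidB [307.8431 105.1867] [306.9637 105.228 ]
lidC [229.6172 112.411 ] [223.1847 112.9654]
53.9667
```

View pics/w8.png

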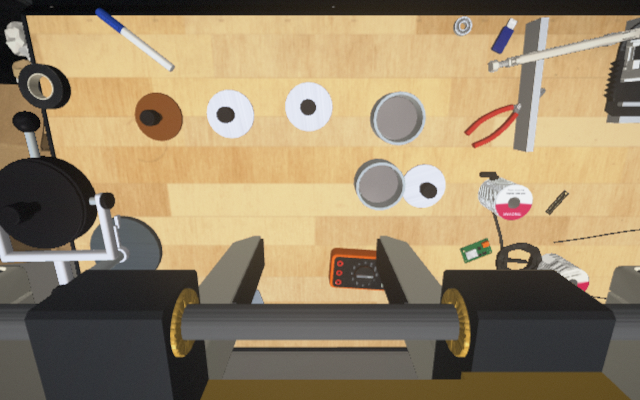

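Pot A has been knocked: it is now at about (380,185), close by lid A. I'll use lids B and C and measure both pots from near, from two opposite yaws, by fitting the rim.

```bash
cat >> h.py <<'E'
def fit_circ(im,cal,xy0,circles,rng=.008):
    "circles: (radius,z) edges; best centre by mean gradient along the projected circles"
    g=cv2.GaussianBlur(im.mean(2).astype(np.float32),(0,0),.8); G=np.hypot(cv2.Sobel(g,-1,1,0),cv2.Sobel(g,-1,0,1))
    T=np.linalg.inv(cal["T"]); th=np.linspace(0,2*np.pi,120,endpoint=False)
    def sc(x,y):
        s=0
        for r,z in circles:
            P=np.stack([x+r*np.cos(th),y+r*np.sin(th),np.full(120,z)]); p=cal["mtx"]@(T[:3,:3]@P+T[:3,3:]); p=(p[:2]/p[2]).astype(np.float32)
            s+=np.minimum(cv2.remap(G,p[0],p[1],cv2.INTER_LINEAR),150).mean()
        return s
    c=np.array(xy0[:2],float)
    for step in(rng/8,rng/32,rng/64):
        k=np.arange(-8,9)*step; S=np.array([[sc(c[0]+a,c[1]+b) for b in k] for a in k]); i=np.unravel_index(S.argmax(),S.shape); c=c+[k[i[0]],k[i[1]]]
    return c,S.max()
RIM=[(.04,.04),(.035,.04)]; DISC=[(.038,.011)]
def view(xy,yaw,h=.30):
    R=down(yaw); p=np.array([*xy,0.])+R[:,1]*.02; p[2]=h  # camera slightly behind
    manip.reach(p,R); manip.dwell(.15); cal=manip.calibration("wrist"); return manip.snapshot("wrist"),cal
E
python3 - <<'E'
from h import *
import json
cal=dict(np.load("w8.npz")); im=cv2.imread("pics/w8.png"); 
A=ray(0,(380.5,185),.04,cal); B=ray(0,(398,118),.04,cal); print(A,B)
out={}
for n,p,C in(("B",fit_circ(im,cal,B,RIM)[0],RIM),("A",fit_circ(im,cal,A,RIM)[0],RIM)):
    print(n,p); r=[]
    for yaw in(np.pi/2,-np.pi/2):
        try: i,c=view(p,yaw)
        except manip.Unreachable: print("unr",yaw); continue
        q,s=fit_circ(i,c,p,C); r.append(q); print(n,round(yaw,1),q,s,proj([*q,.04],c))
    out["pot"+n]=np.mean(r,0).tolist()
for n,px in(("lidB",(308.5,106.5)),("lidC",(230,114))):
    out[n]=fit_circ(im,cal,ray(0,px,.011,cal),DISC)[0].tolist()
print(out,manip.read_time_s()); json.dump(out,open("pos.json","w"))
E
```

```text
[0.5477 0.3963 0.04  ] [0.4437 0.4177 0.04  ]
B [0.4448 0.42  ]
B 1.6 [0.4448 0.4192] 181.55891 [319.9825 149.2859]
B -1.6 [0.4452 0.4203] 166.32419 [319.1006 150.079 ]
A [0.5448 0.393 ]
A 1.6 [0.5508 0.3969] 198.90181 [323.2368 155.5787]
A -1.6 [0.5511 0.397 ] 168.08948 [316.2023 145.3741]
{'potB': [0.44499060360899345, 0.41977685487340455], 'potA': [0.5509369897794556, 0.39697659780039996], 'lidB': [0.42750103153889374, 0.2810192736579701], 'lidC': [0.43844922059834657, 0.15580535527435113]} 63.5833
```

```bash
cat > lid.py <<'E'
from h import *
import json,sys
D=json.load(open("pos.json"))
def place(lid,pot):
    R=down(np.pi/2); R0=down(0.)
    l=D[lid]; p=D[pot]
    manip.command_gripper(.06)
    manip.reach([*l,.12],R0); manip.line_to([*l,.019],v=.12); manip.command_gripper(0); manip.command_gripper(.06)
    manip.line_to([*l,.055],v=.12); manip.line_to([*l,.0551],R,v=.1); manip.line_to([*l,.019],v=.12); manip.command_gripper(0); print("w",manip.read_width())
    manip.line_to([*l,.16],v=.15); manip.line_to([*p,.16],v=.2); manip.line_to([*p,.075],v=.12); manip.dwell(.3); f0=manip.read_ft_force()
    for z in np.arange(.064,.0505,-.0015):
        manip.line_to([*p,z],v=.03); manip.dwell(.1); f=manip.read_ft_force()-f0
        if f[2]>2.5: break
    print(lid,pot,"contact z",round(z,4),f,manip.read_eef_pos())
E
python3 - <<'E'
from lid import *
place("lidB","potB")
print(manip.read_time_s())
E
```

```text
w 0.02342593392021465
lidB potB contact z 0.052 [-2.5363 -2.5224 12.4107] [0.4452 0.4199 0.0531]
77.5167
```

Seated height was reached (53 mm expected). I'll release, re-check pot A, then place the second lid.

Run:
```python
from lid import *
p=manip.read_eef_pos(); manip.line_to([p[0],p[1],.0545],v=.03); manip.command_gripper(.06); manip.line_to([p[0],p[1],.2],v=.15)
for yaw in (np.pi/2,):
    i,c=view(D["potA"],yaw); print(fit_circ(i,c,D["potA"],RIM))
    i,c=view(D["lidC"],yaw); q=fit_circ(i,c,D["lidC"],DISC); print(q,D["lidC"]); D["lidC"]=q[0].tolist()
place("lidC","potA"); print(manip.read_time_s())
```

```text
(array([0.5509, 0.397 ]), np.float32(194.56229))
(array([0.4387, 0.1561]), np.float32(95.52015)) [0.43844922059834657, 0.15580535527435113]
w 0.023626338967900434
lidC potA contact z 0.052 [-4.556  -3.3831  9.0803] [0.5511 0.3971 0.0531]
96.2833
```

Run:
```python
from lid import *
p=manip.read_eef_pos(); manip.line_to([p[0],p[1],.0545],v=.03); manip.command_gripper(.06); manip.line_to([p[0],p[1],.2],v=.15)
manip.reach([.50,.25,.40],down(np.pi/2)); manip.dwell(.3)
cal,im=snap("wrist","w9.png"); snap("side","s9.png")
for n in("A","B"): 
    q,s=fit_circ(im,cal,D["pot"+n],[(.038,.045)]); k=[proj([*D["pot"+n],z],cal) for z in(.045,.082)]; print(n,q,s,k)
w=cv2.imread("pics/w9.png")[:260]; s=cv2.imread("pics/s9.png")[80:340,220:420]
cv2.imwrite("pics/c9.png",np.vstack([cv2.resize(w,(640,260)),cv2.resize(np.hstack([s,]),(440,340))[:, :440].copy() if 0 else cv2.copyMakeBorder(cv2.resize(s,(262,340)),0,0,0,378,cv2.BORDER_CONSTANT)]))
print(manip.read_time_s())
```

```text
A [0.5501 0.3954] 102.26466 [array([412.9554, 188.137 ]), array([419.5751, 194.0726])]
B [0.4449 0.4183] 116.058075 [array([433.478 , 119.3527]), array([442.0588, 120.436 ])]
99.8167
```

View pics/c9.png

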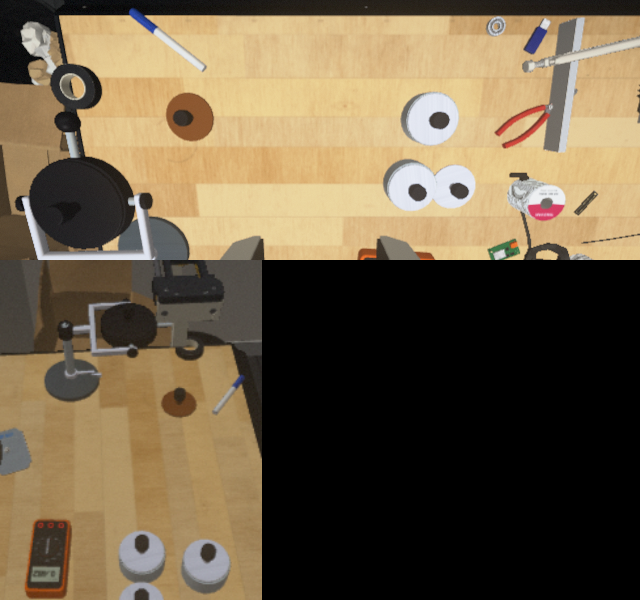

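Both pots are lidded and level, with knobs at (439,120) and (418,192) matching the predictions. The cap is still on and the arm parked, so I'm handing the job in.

```bash
python3 -c "
from station import manip
manip.finish_job()"
```

```text
the job is handed in; nothing more can be done
```

The bench is closed and the job is handed in, with the last clock reading before that at 99.8 s. The finish call gives no verdict, so these are my own checks:

- **Lens tilt:** I levelled the lens by its ball handle where it stood. The ball then measured 148.6 mm high against 150 mm for level, which is about 0.01 rad. The push-down force that set the final height read only 0.3 N, so the image measurement is the better evidence.
- **Lens cap:** I placed it before any swivel. It met the ring at the expected seated height (tool at 174.5 mm, 175 mm expected), and a view from above showed disc and knob where a level cap should be. It was still in place in the last picture.
- **Swivel:** I turned the arm by its handle onto the rib. In the closest fit the pointer, the rib and the arm agreed within about 0.4°. Single readings of the rib direction varied by about 2° because so little of it shows, so the true error could be around 1°.
- **Pots:** Two pots were present. One had been knocked about 45 mm aside, and I re-measured it before placing its lid. Both lids bottomed at the expected seated height (53 mm), and the last picture shows them centred and level.
- **Left alone:** The spare lid, next to the knocked pot, stayed on the bench. I did not move the brown look-alike, the multimeter or the tape roll.

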